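Sort the spares into their trays

TASK

Sort the five loose spares on the bench (two ball bearings, two hexagonal pillars and a control knob) into the three blue trays, each kind into the tray that carries a fixed sample of it on its far tab. Set each one down in its tray rather than dropping it, so that all lie flat on the tray floor, side by side and not on top of one another, with the knob standing upright on its skirt. Leave the paint jar and the dropper bottle standing where they are.

Things in the scene. Friction and masses are not known exactly. Their poses are not given: they have to be found in the camera images.
- bearing_a: bare steel ball bearing, a disc 40 mm in diameter and 16 mm thick with dark seals and a dark bore in its face; about 100 g; one of two alike. Lies flat on a face. Origin: centre of its underside, z is its axis.
- bearing_b: bare steel ball bearing, a disc 40 mm in diameter and 16 mm thick with dark seals and a dark bore in its face; about 100 g; one of two alike. Lies flat on a face. Origin: centre of its underside, z is its axis.
- pillar_a: bare steel hexagonal pillar lying on a flat: 16 mm across flats, 54 mm long, with a thinner stud (8 mm thick, 12 mm long) out of its +x end; about 90 g; one of two alike. Origin: centre of the hexagonal part (8 mm above what it lies on); x runs along its length.
- pillar_b: bare steel hexagonal pillar lying on a flat: 16 mm across flats, 54 mm long, with a thinner stud (8 mm thick, 12 mm long) out of its +x end; about 90 g; one of two alike. Origin: centre of the hexagonal part (8 mm above what it lies on); x runs along its length.
- knob: aluminium control knob standing on its skirt: skirt 38 mm in diameter and 4 mm high, above it a fluted grip 28 mm in diameter up to 24 mm height; about 50 g. Origin: centre of its underside, z up.
- tray_bearings: blue open tray fixed to the bench, 118 (x) by 138 (y) by 22 mm tall outside, walls and floor 4 mm thick (inside 110 by 130 mm). Origin: centre of its underside; yaw within 0.2 rad of the bench's axes. A 4 mm thick tab beyond its +x wall (away from the robot) carries, fixed 82 mm from the origin, a sample of what belongs inside: a ball bearing lying flat.
- tray_pillars: blue open tray fixed to the bench, 118 (x) by 138 (y) by 22 mm tall outside, walls and floor 4 mm thick (inside 110 by 130 mm). Origin: centre of its underside; yaw within 0.2 rad of the bench's axes. A 4 mm thick tab beyond its +x wall (away from the robot) carries, fixed 82 mm from the origin, a sample of what belongs inside: a hexagonal pillar lying across.
- tray_knobs: blue open tray fixed to the bench, 118 (x) by 138 (y) by 22 mm tall outside, walls and floor 4 mm thick (inside 110 by 130 mm). Origin: centre of its underside; yaw within 0.2 rad of the bench's axes. A 4 mm thick tab beyond its +x wall (away from the robot) carries, fixed 82 mm from the origin, a sample of what belongs inside: a control knob, upright.
- paint_jar: green glass paint jar with a white lid, 40 mm in diameter, 42 mm tall, 90 g. Bystander: leave it standing where it is. Stands among the parts. Origin: centre of its underside.
- dropper: white plastic dropper bottle with a black cap, 27 mm in diameter, 60 mm tall, 50 g. Bystander: leave it standing where it is. Stands among the parts. Origin: centre of its underside.

How it is judged:
At the end, for the whole second after the job is handed in: Bearings, pillars and knob lie in the tray of their kind (origin within 50 mm of its centre along x, 60 mm along y), directly on its floor: bearings flat on either face, knob upright, pillars level (each within 0.15 rad), none on top of another, all released and at rest (x of bearing_a in the frame of tray_bearings between -0.05 and 0.05 m and y of bearing_a in the frame of tray_bearings between -0.06 and 0.06 m and ((z of bearing_a in the frame of tray_bearings below 0.01 m and angle between bearing_a's own z axis and vertical below 0.15 rad) or (z of bearing_a in the frame of tray_bearings below 0.026 m and angle between bearing_a's own z axis and vertical above 2.99 rad)) and linear speed of each of bearing_a, bearing_b, pillar_a, pillar_b, knob below 0.02 m/s and angular speed of each of bearing_a, bearing_b, pillar_a, pillar_b, knob below 0.3 rad/s and x of bearing_b in the frame of tray_bearings between -0.05 and 0.05 m and y of bearing_b in the frame of tray_bearings between -0.06 and 0.06 m and ((z of bearing_b in the frame of tray_bearings below 0.01 m and angle between bearing_b's own z axis and vertical below 0.15 rad) or (z of bearing_b in the frame of tray_bearings below 0.026 m and angle between bearing_b's own z axis and vertical above 2.99 rad)) and x of pillar_a in the frame of tray_pillars between -0.05 and 0.05 m and y of pillar_a in the frame of tray_pillars between -0.06 and 0.06 m and z of each of pillar_a, pillar_b in the frame of tray_pillars below 0.018 m and angle between pillar_a's own x axis and vertical between 1.42 and 1.72 rad and x of pillar_b in the frame of tray_pillars between -0.05 and 0.05 m and y of pillar_b in the frame of tray_pillars between -0.06 and 0.06 m and angle between pillar_b's own x axis and vertical between 1.42 and 1.72 rad and x of knob in the frame of tray_knobs between -0.05 and 0.05 m and y of knob in the frame of tray_knobs between -0.06 and 0.06 m and z of knob in the frame of tray_knobs below 0.01 m and angle between knob's own z axis and vertical below 0.15 rad); the robot touches nothing.
It fails at once if a spare was let go more than 50 mm above the bench ((height (world z) of bearing_a above 0.055 m and contact force between the fingers and bearing_a below 0.02 N) or (height (world z) of bearing_b above 0.055 m and contact force between the fingers and bearing_b below 0.02 N) or (height (world z) of pillar_a above 0.055 m and contact force between the fingers and pillar_a below 0.02 N) or (height (world z) of pillar_b above 0.055 m and contact force between the fingers and pillar_b below 0.02 N) or (height (world z) of knob above 0.055 m and contact force between the fingers and knob below 0.02 N)).
It fails at once if paint_jar was tipped or moved more than 25 mm (distance of paint_jar from where it was at the start of the episode above 0.025 m or angle between paint_jar's own z axis and vertical above 0.4 rad).
It fails at once if dropper was tipped or moved more than 25 mm (distance of dropper from where it was at the start of the episode above 0.025 m or angle between dropper's own z axis and vertical above 0.4 rad).
It also fails if it takes over 102 s, if anything falls off the work surface, if the arm or the gripper's body presses on something with over 40 N, if the wrist force passes 120 N, or if a joint passes its speed limit or range.

ROBOT

A 6-joint arm with a two-finger parallel gripper is mounted at the origin on the work surface. World frame = base frame: x ahead of the robot, y to its left, z up, the work surface at z = 0. Lengths are in m, angles in rad, forces in N, time in s.
With the tool pointing down it reaches from about 0.3 to 0.875 m from the base axis. Payload 6.4 kg.
Tool frame: the origin (TCP) lies at the very end of the fingers, on their centre line; the grasp point (between the pads) lies 19 mm behind it; z points along the fingers, y is the line along which they close (so a half turn about z gives the same grasp; the last joint's range is limited). The gripper opens to 85 mm and grips with 20 to 120 N. Pads are 22 mm wide; open, the fingers measure 114 mm over their backs; the gripper's body (76 mm by 85 mm) begins 54 mm behind the grasp point. The pads swing forward as they close: fully open they stand 13 mm farther back than shut.
Start: joints at [0.999, 0.181, 1.607, -0, 1.354, -0.206], TCP at [0.206, 0.537, 0.231] pointing down, gripper open.
Joint ranges: [-2.99, 2.99], [-0.89, 2.07], [0.3, 2.58], [-1.14, 4.28], [0, 2.63], [-3.12, 3.12]. Speed limits (rad/s): [2.57, 2.57, 3.01, 3.14, 3.14, 3.14].

INTERFACE

Orientations are given as a unit quaternion [w, x, y, z].
In Python, from bench import * gives the robot as it stands. The module is installed in compiled form; this text tells all that it offers.
- The arm moves only by the tool arm_command, never from a script. Its arguments are lists of equal length, an entry for each row: "dp": the shift along the tool's x, y, z in units of 0.25 m (1.0 is 0.25 m), a list of three; "turn": the turn, a rotation vector about the tool's x, y, z in units of 30 degrees (1.0 is 30 degrees), a list of three; "jaw": the opening, from 0 (shut) to 1 (fully open). A call has 1 to 5 rows; each row is the pose to reach, as a shift and turn from the pose commanded when the call began, along the tool's axes at that moment; what a row does not reach only later rows make up. A row lasts 1/8 s, in which the tool goes at most 62.5 mm and 10.7 degrees, less where a joint would pass 70% of its speed; a pose out of reach is approached as far as the arm can. A call with a number of a shift or a turn outside -1 to 1 is refused whole. A call with a gripper value outside its range is refused whole. The fingers move at their own pace and stop on an object; the grip force is fixed at half the most. Time passes only in rows, so rows that repeat a pose let the fingers close. It gives the time, the measured TCP pose, the force, the opening and the grip force at its end, in the units of the state.
- get_obs(): the state, without advancing time (a new reading comes with each control period).
- camera(name): name is "scene" or "top" or "wrist"; returns the picture (384x512x3 uint8, blue, green, red); there is no depth.
- get_calibration(name): a dict with "camera_matrix" (3x3 intrinsics, pixels), "k1" (the pictures are not rectified: a ray, as slopes to the right and down, at radius r is drawn at 1 + k1 r^2 times it, then the intrinsics apply), "R" (3x3) and "t" (3): a world point X has camera coordinates R X + t; the wrist camera has in their place "mount" (4x4, takes a point from camera to tool coordinates, whose origin is the TCP and whose axes are the flange's). Camera axes: x right, y down, z forward; pixel columns grow to the right and rows downward; lengths in m; the calibration is good to about 2 mm. A picture is of the moment at which its call begins: read the wrist's pose just before it. get_calibration takes no time and is no camera call.
- hand_in(): hands the job in; it is judged then, once.
The state is a dict: "time_s": time; "q": joint angles; "dq": joint speeds; "joint_efforts": joint torques, N m; "eef_pos": TCP position; "eef_rot": TCP orientation; "wrist_force": force on the tool from outside, world axes, zero at the start; "torque": the same for the moment, N m; "opening": opening from 0.0 (shut) to 1.0 (fully open); "grasp_force": force on a finger pad.
Only numpy, scipy, OpenCV 4.12 (cv2) and the standard library are available. Lean on these libraries where they do the work, as an engineer would, in place of code of your own. Each camera call takes 0.05 s, during which the arm holds its last target. There are 200 camera calls.

## Working session

There is one attempt and no reset: what is moved stays moved. The work goes in short steps, Python scripts to look and compute and a tool call to move; the robot and the scene stay as the last step left them, time stands still between calls to the robot, and variables do not carry over. Pictures are saved under pics/ and viewed, at most 14 in all, crops included, and the job is handed in when it is done.

Besides the shell and the picture viewer there is one more tool, called after "Emit:" as name(argument=value, ...) on one line, values as JSON. arm_command: Moves the arm, as the interface text tells. Its arguments: {"type":"object","properties":{"dp":{"type":"array"},"turn":{"type":"array"},"jaw":{"type":"array"}},"required":["dp","turn","jaw"]}

```bash
mkdir -p pics; python3 - <<'E'
from bench import *
import cv2
o=get_obs(); print(o)
for n in ("top","scene","wrist"):
    cv2.imwrite(f"pics/{n}0.png",camera(n)); c=get_calibration(n); print(n,c)
a=cv2.resize(cv2.imread("pics/top0.png"),(800,600),interpolation=cv2.INTER_CUBIC); cv2.imwrite("pics/top0b.png",a)
a=cv2.resize(cv2.imread("pics/scene0.png"),(800,600),interpolation=cv2.INTER_CUBIC); cv2.imwrite("pics/scene0b.png",a)
E
```

```text
{'time_s': 0.0, 'q': array([ 9.98686523e-01,  1.81551810e-01,  1.60800899e+00, -8.35617379e-07,
        1.35378263e+00, -2.06275006e-01]), 'dq': array([0.00066479, 0.0007142 , 0.00063745, 0.00205941, 0.00059864,
       0.00034781]), 'joint_efforts': array([-3.49046240e-04, -4.44903338e+01, -3.51318777e+01, -4.79693263e-04,
        9.56637698e-03,  1.85026573e-05]), 'eef_pos': array([0.20536119, 0.53648971, 0.23037762]), 'eef_rot': array([-3.31780112e-04,  1.81898913e-01,  9.83316846e-01, -8.10075495e-04]), 'wrist_force': array([-0.30320942,  0.30896851,  0.6707094 ]), 'torque': array([ 0.04555912, -0.01285459,  0.01558646]), 'grasp_force': 0.0, 'opening': 1.0034049478761529}
top {'camera_matrix': array([[475.35930992,   0.        , 250.07843259],
       [  0.        , 475.35930992, 192.14406669],
       [  0.        ,   0.        ,   1.        ]]), 'k1': -0.1227192012275805, 'R': array([[-0.01037777, -0.99986518, -0.0127247 ],
       [-0.98421237,  0.01246218, -0.17655227],
       [ 0.17668705,  0.01069158, -0.98420901]]), 't': array([0.01708099, 0.49488435, 1.00835006])}
scene {'cam
[... 256 characters left out ...]
 0.71794279, -0.28453488, -0.63529367],
       [-0.59956995,  0.21090704, -0.77203245]]), 't': array([-0.16191051, -0.31589934,  1.34263755])}
wrist {'camera_matrix': array([[275.25981052,   0.        , 250.91108707],
       [  0.        , 275.25981052, 190.06372625],
       [  0.        ,   0.        ,   1.        ]]), 'k1': 0.010278319432817868, 'mount': array([[-5.74867832e-04, -9.62991467e-01, -2.69531266e-01,
         6.88771233e-02],
       [ 9.99999739e-01, -4.35600844e-04, -5.76511174e-04,
         5.87761864e-04],
       [ 4.37767295e-04, -2.69531527e-01,  9.62991466e-01,
        -1.43290226e-01],
       [ 0.00000000e+00,  0.00000000e+00,  0.00000000e+00,
         1.00000000e+00]])}
```

View pics/top0b.png

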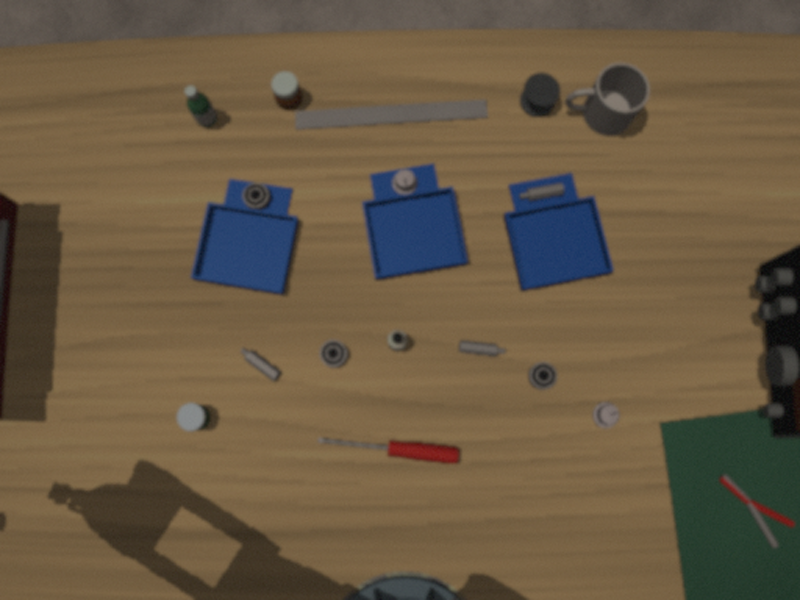

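View pics/scene0b.png

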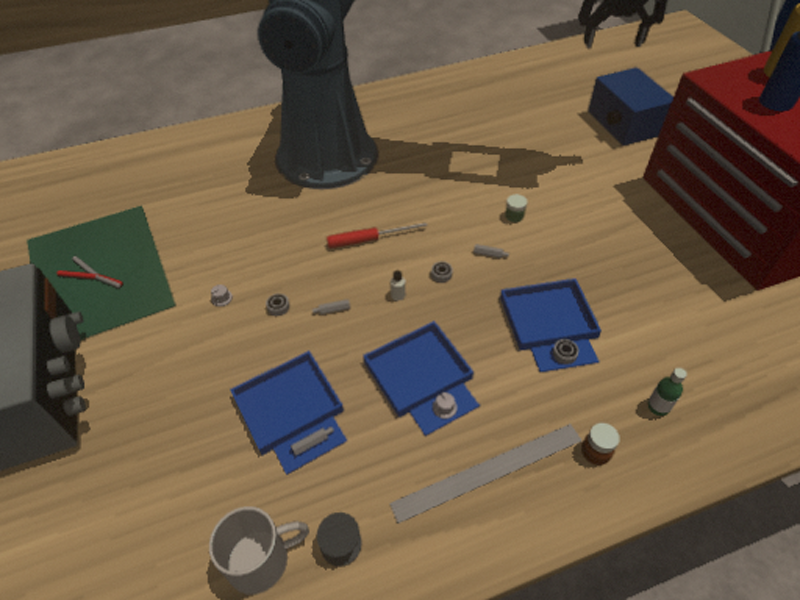

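The top view shows trays for bearings (247,248), knobs (416,233) and pillars (558,244). Bearings lie at (334,354) and (543,376), pillars at (262,365) and (480,348), and the knob at (606,415). The jar is at (192,417) and the dropper at (398,340). I'll enlarge both views to get better pixels.

```bash
cat > h.py <<'E'
import numpy as np, cv2
from scipy.optimize import least_squares
from bench import *
def ray(name,uv,o=None):
    c=get_calibration(name);K=c["camera_matrix"]
    d=(np.array(uv,float)-K[:2,2])/K[0,0]
    s=d.copy()
    for _ in range(20): s=d/(1+c["k1"]*(s@s))
    v=np.array([s[0],s[1],1.])
    if name!="wrist": R=c["R"]; return -R.T@c["t"], R.T@v
    M=c["mount"]; T=rot(o); return T@M[:3,3]+o["eef_pos"], T@M[:3,:3]@v
def rot(o):
    from scipy.spatial.transform import Rotation as Ro
    w,x,y,z=o["eef_rot"]; return Ro.from_quat([x,y,z,w]).as_matrix()
def onz(name,uv,z,o=None):
    p,d=ray(name,uv,o); return (p+d*(z-p[2])/d[2])
def tri(*rays):
    A=np.zeros((3,3));b=np.zeros(3)
    for p,d in rays:
        d=d/np.linalg.norm(d);P=np.eye(3)-np.outer(d,d);A+=P;b+=P@p
    X=np.linalg.solve(A,b); return X,max(np.linalg.norm(np.cross(X-p,d/np.linalg.norm(d))) for p,d in rays)
E
python3 - <<'E'
import cv2
def crop(f,x0,y0,x1,y1,s,out):
    a=cv2.imread(f)[y0:y1,x0:x1]; a=cv2.resize(a,None,fx=s,fy=s,interpolation=cv2.INTER_CUBIC)
    a=cv2.convertScaleAbs(a,alpha=1.6)
    for x in range(-(-x0//20)*20,x1,20): cv2.putText(a,str(x),((x-x0)*s,10),0,.35,(0,255,255),1); cv2.line(a,((x-x0)*s,12),((x-x0)*s,18),(0,255,255),1)
    for y in range(-(-y0//20)*20,y1,20): cv2.putText(a,str(y),(0,(y-y0)*s+4),0,.35,(0,255,255),1); cv2.line(a,(24,(y-y0)*s),(30,(y-y0)*s),(0,255,255),1)
    print(a.shape); cv2.imwrite(out,a)
crop("pics/top0.png",110,200,270,280,5,"pics/tA.png")
crop("pics/top0.png",245,200,405,280,5,"pics/tB.png")
crop("pics/top0.png",115,100,395,200,2.0.__int__()+0,"pics/tC.png") if 0 else None
import numpy as np
A=cv2.imread("pics/tA.png");B=cv2.imread("pics/tB.png")
crop("pics/scene0.png",125,150,335,210,4-1,"pics/sA.png")
cv2.imwrite("pics/tAB.png",cv2.resize(np.vstack([A,B]),(600,600)) if 0 else np.vstack([A,B])[:600*2])
E
python3 -c "
import cv2,numpy as np
a=cv2.imread('pics/tAB.png');print(a.shape)"
```

```text
(400, 800, 3)
(400, 800, 3)
(180, 630, 3)
(800, 800, 3)
```

View pics/tA.png

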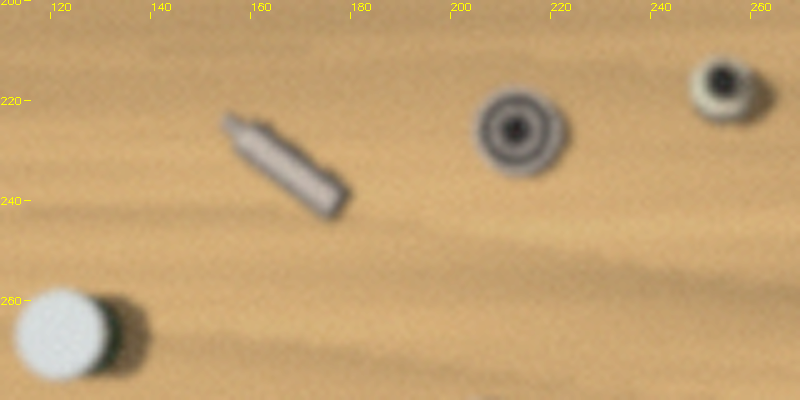

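View pics/tB.png

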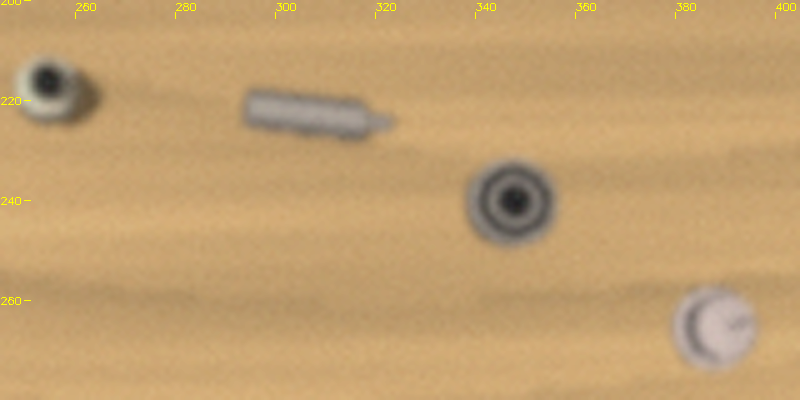

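View pics/sA.png

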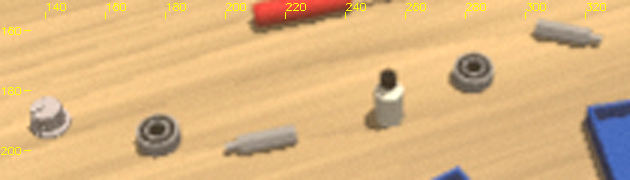

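```bash
python3 - <<'E'
from h import *
np.set_printoptions(precision=4,suppress=True)
T=lambda x,y:(x/1.5625,y/1.5625)
A=lambda x,y:(110+x/5,200+y/5); B=lambda x,y:(245+x/5,200+y/5); S=lambda x,y:(125+x/3,150+y/3)
P={"b1":(A(515,129),S(474,69)),"b2":(B(515,201),S(158,131)),"knobtop":(B(725,325),S(47,103)),
"p1tip":(A(226,120),S(600,42)),"p1end":(A(341,205),S(535,27)),"p2tip":(B(394,123),S(227,151)),"p2end":(B(247,108),S(296,132)),
"jar":(A(62,335),T(516,200)),"droptop":(A(722,81),S(388,73))}
for k,(a,b) in P.items():
    X,e=tri(ray("top",a),ray("scene",b)); print(k,X,"res",round(e,4),"top@.016",onz("top",a,.016)[:2])
for k,t,s in (("bear",[(210,206),(298,217),(284,293),(193,278)],[(519,348),(599,324),(581,281),(502,289)]),
 ("knob",[(364,202),(454,190),(468,264),(376,278)],[(401,412),(472,375),(432,325),(364,355)]),
 ("pil",[(505,214),(595,199),(612,272),(523,290)],[(261,449),(341,404),(307,355),(233,392)])):
    c=np.array([onz("top",T(*x),.022) for x in t])
    z=[tri(ray("top",T(*a)),ray("scene",T(*b)))[0] for a,b in zip(t,s)]
    print(k,c.mean(0),"sides",[round(np.linalg.norm(c[i]-c[(i+1)%4]),3) for i in range(4)],
      "yaw",[round(float(np.arctan2(v[1],v[0])),3) for v in (c[0]-c[3],c[1]-c[2])],[round(float(np.arctan2(-v[0],v[1])),3) for v in (c[0]-c[1],c[3]-c[2])],"tri",np.mean(z,0))
E
```

```text
b1 [0.4252 0.0978 0.0112] res 0.0015 top@.016 [0.4242 0.096 ]
b2 [ 0.3885 -0.2054  0.0126] res 0.002 top@.016 [ 0.3879 -0.2067]
knobtop [ 0.3308 -0.2939  0.028 ] res 0.002 top@.016 [ 0.3307 -0.2994]
p1tip [0.4315 0.2314 0.0025] res 0.0012 top@.016 [0.4295 0.2274]
p1end [0.3921 0.1779 0.0065] res 0.0021 top@.016 [0.3906 0.1743]
p2tip [ 0.426  -0.1524  0.002 ] res 0.0031 top@.016 [ 0.4238 -0.1534]
p2end [ 0.433  -0.086   0.0077] res 0.0021 top@.016 [ 0.4315 -0.0873]
jar [0.3329 0.2945 0.0416] res 0.0015 top@.016 [0.3329 0.3002]
droptop [0.4398 0.0042 0.0597] res 0.0019 top@.016 [0.4449 0.0025]
bear [0.58   0.2247 0.022 ] sides [np.float64(0.135), np.float64(0.116), np.float64(0.138), np.float64(0.112)] yaw [-0.192, -0.164] [-0.147, -0.177] tri [0.5853 0.2199 0.0395]
knob [ 0.599  -0.0259  0.022 ] sides [np.float64(0.135), np.float64(0.115), np.float64(0.136), np.float64(0.117)] yaw [0.147, 0.152] [0.125, 0.142] tri [ 0.6042 -0.0261  0.0286]
pil [ 0.5811 -0.2373  0.022 ] sides [np.float64(0.138), np.float64(0.113), np.float64(0.135), np.float64(0.117)] yaw [0.186, 0.16] [0.162, 0.188] tri [ 0.5862 -0.2355  0.0289]
```

```bash
cat > plan.py <<'E'
import json,os,sys
import numpy as np
from scipy.spatial.transform import Rotation as Ro
# commanded pose: p, psi = yaw of tool y; tool z down. usage: plan.py x,y,z,psi ...
F="cmd.json"
s=json.load(open(F)) if os.path.exists(F) else [0.206,0.537,0.231,0.999+0.206]
def M(psi): return np.array([[-np.sin(psi),np.cos(psi),0],[np.cos(psi),np.sin(psi),0],[0,0,-1]]).T
for a in sys.argv[1:]:
    t=np.array([float(v) for v in a.split(",")]); p=np.array(s)
    n=int(np.ceil(max(np.linalg.norm(t[:3]-p[:3])/.25,abs(t[3]-p[3])/.52,1e-6)-1e-9))
    for i in range(1,n+1):
        w=p+(t-p)*i/n; c=np.array(s)
        dp=np.round(M(c[3]).T@(w[:3]-c[:3])/.25,3)
        tu=np.round(-(w[3]-c[3])/np.radians(30),2)
        mm=np.linalg.norm(dp)*250
        print("dp",(dp+0).tolist(),"turn_z",tu,"rows>=",int(max(np.ceil(mm/62.5),np.ceil(abs(tu)*30/10.7))))
        c[:3]+=M(c[3])@dp*.25; c[3]-=tu*np.radians(30); s=c.tolist()
json.dump(s,open(F,"w")); print(np.round(s,4))
E
python3 plan.py 0.425,0.098,0.12,-0.17
```

```text
dp [-0.482, -0.442, 0.148] turn_z 0.88 rows>= 3
dp [-0.628, -0.182, 0.148] turn_z 0.87 rows>= 3
dp [-0.645, 0.114, 0.148] turn_z 0.88 rows>= 3
[ 0.4251  0.0979  0.12   -0.1721]
```

Emit:
arm_command(dp=[[-0.482,-0.442,0.148],[-0.482,-0.442,0.148],[-0.482,-0.442,0.148],[-0.482,-0.442,0.148]], turn=[[0,0,0.88],[0,0,0.88],[0,0,0.88],[0,0,0.88]], jaw=[1,1,1,1])

```text
time_s: 0.65
eef_pos: [0.2791, 0.3883, 0.1933]
eef_rot: [-0.0, 0.404, 0.915, -0.001]
wrist_force: [-0.4, 0.1, -0.1]
opening: 0.999
grasp_force: 0.0
```

Emit:
arm_command(dp=[[-0.628,-0.182,0.148],[-0.628,-0.182,0.148],[-0.628,-0.182,0.148],[-0.628,-0.182,0.148]], turn=[[0,0,0.87],[0,0,0.87],[0,0,0.87],[0,0,0.87]], jaw=[1,1,1,1])

```text
time_s: 1.15
eef_pos: [0.3523, 0.2431, 0.157]
eef_rot: [-0.0, 0.599, 0.8, -0.0]
wrist_force: [-0.1, 0.6, 0.5]
opening: 0.999
grasp_force: 0.0
```

Emit:
arm_command(dp=[[-0.645,0.114,0.148],[-0.645,0.114,0.148],[-0.645,0.114,0.148],[-0.645,0.114,0.148],[-0.645,0.114,0.148]], turn=[[0,0,0.88],[0,0,0.88],[0,0,0.88],[0,0,0.88],[0,0,0.88]], jaw=[0.75,0.75,0.75,0.75,0.75])

```text
time_s: 1.78
eef_pos: [0.4247, 0.0992, 0.1205]
eef_rot: [-0.0, 0.765, 0.645, 0.0]
wrist_force: [-0.3, 0.9, -0.2]
opening: 0.75
grasp_force: 0.0
```

```bash
python3 - <<'E'
from h import *
import pickle
o=get_obs(); print(o["eef_pos"],o["eef_rot"],o["opening"],o["time_s"],o["wrist_force"])
a=camera("wrist"); pickle.dump(o,open("w1.pkl","wb")); cv2.imwrite("pics/w1.png",a)
E
```

```text
[0.42474923 0.09918768 0.12050175] [-2.76693334e-04  7.64565742e-01  6.44545668e-01  1.78966326e-04] 0.7502157287829441 1.775 [-0.26875881  0.91185746 -0.17858776]
```

View pics/w1.png

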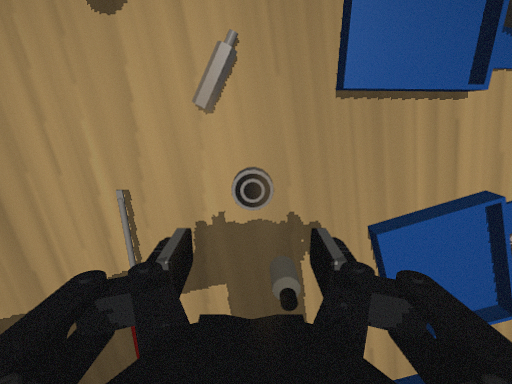

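The wrist view shows the bearing at (252,188). Pillar 1 runs from its stud tip at (233,33) to its end at (203,107), and the dropper is at (287,290). I'll check these against the fixed cameras.

```bash
python3 - <<'E'
from h import *
import pickle
np.set_printoptions(precision=4,suppress=True)
o=pickle.load(open("w1.pkl","rb"))
print("b1",onz("wrist",(252,190),.016,o),tri(ray("wrist",(252,190),o),ray("top",(213,225.8)),ray("scene",(283,173))))
print("p1tip",onz("wrist",(233,33),.008,o),"end",onz("wrist",(203,107),.012,o))
E
python3 plan.py 0.425,0.097,0.0015,-0.17 0.425,0.097,0.1,-0.17 0.575,0.195,0.1,-0.17
```

```text
b1 [0.4251 0.0987 0.016 ] (array([0.4251, 0.0977, 0.0114]), np.float64(0.0016071799974480795))
p1tip [0.4321 0.2325 0.008 ] end [0.3954 0.1792 0.012 ]
dp [-0.004, 0.0, 0.474] turn_z -0.0 rows>= 2
dp [0.0, 0.0, -0.394] turn_z -0.0 rows>= 2
dp [0.489, 0.524, 0.0] turn_z -0.0 rows>= 3
[ 0.5749  0.195   0.1    -0.1721]
```

Emit:
arm_command(dp=[[0,0,0.2],[-0.004,0,0.38],[-0.004,0,0.45],[-0.004,0,0.474],[-0.004,0,0.474]], turn=[[0,0,0],[0,0,0],[0,0,0],[0,0,0],[0,0,0]], jaw=[0.75,0.75,0.75,0.75,0.75])

```text
time_s: 2.45
eef_pos: [0.4248, 0.0978, 0.0022]
eef_rot: [0.0, 0.765, 0.644, 0.0]
wrist_force: [0.5, -0.5, 0.3]
opening: 0.75
grasp_force: 0.0
```

Emit:
arm_command(dp=[[0,0,0],[0,0,0],[0,0,0],[0,0,0],[0,0,0]], turn=[[0,0,0],[0,0,0],[0,0,0],[0,0,0],[0,0,0]], jaw=[0.2,0.2,0.2,0.2,0.2])

```text
time_s: 3.08
eef_pos: [0.4257, 0.0971, 0.0033]
eef_rot: [0.001, 0.765, 0.644, 0.001]
wrist_force: [-2.4, 0.9, 9.4]
opening: 0.439
grasp_force: 59.0
```

Emit:
arm_command(dp=[[0,0,-0.1],[0,0,-0.25],[0,0,-0.394],[0,0,-0.394]], turn=[[0,0,0],[0,0,0],[0,0,0],[0,0,0]], jaw=[0.2,0.2,0.2,0.2])

```text
time_s: 3.58
eef_pos: [0.4274, 0.0968, 0.1036]
eef_rot: [0.003, 0.765, 0.644, 0.003]
wrist_force: [0.3, 0.3, -1.9]
opening: 0.437
grasp_force: 60.5
```

Emit:
arm_command(dp=[[0.15,0.16,0],[0.3,0.32,0],[0.45,0.48,0],[0.489,0.524,0],[0.489,0.524,0]], turn=[[0,0,0],[0,0,0],[0,0,0],[0,0,0],[0,0,0]], jaw=[0.2,0.2,0.2,0.2,0.2])

```text
time_s: 4.2
eef_pos: [0.5743, 0.1953, 0.0987]
eef_rot: [-0.001, 0.765, 0.644, -0.001]
wrist_force: [0.9, -0.6, -0.8]
opening: 0.434
grasp_force: 60.6
```

```bash
python3 - <<'E'
from h import *
o=get_obs(); print(o["eef_pos"],o["opening"],o["grasp_force"],o["time_s"])
a=camera("wrist"); b=camera("scene")[120:270,270:420]
b=cv2.convertScaleAbs(cv2.resize(b,None,fx=2.56,fy=2.56,interpolation=cv2.INTER_CUBIC),alpha=1.5)
cv2.imwrite("pics/w2.png",cv2.hconcat([cv2.resize(a,(416,384)),b]))
E
python3 plan.py 0.577,0.1935,0.0075,-0.17 0.577,0.1935,0.1,-0.17
```

```text
[0.57426987 0.19526472 0.09865877] 0.43431535916406727 60.64496397972107 4.2
dp [-0.004, 0.009, 0.37] turn_z -0.0 rows>= 2
dp [0.0, 0.0, -0.37] turn_z -0.0 rows>= 2
[ 0.577   0.1936  0.1    -0.1721]
```

View pics/w2.png

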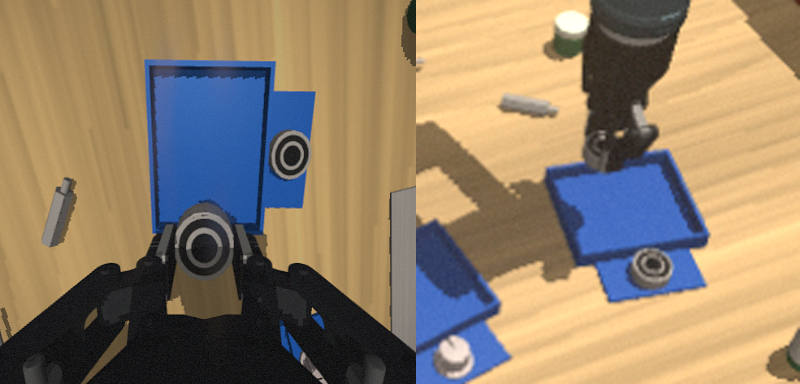

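The wrist picture shows the bearing held flat between the pads at (205,245), with the tray ahead and its sample at (290,155). I'll set it down.

Emit:
arm_command(dp=[[-0.004,0.009,0.15],[-0.004,0.009,0.26],[-0.004,0.009,0.32],[-0.004,0.009,0.355],[-0.004,0.009,0.37]], turn=[[0,0,0],[0,0,0],[0,0,0],[0,0,0],[0,0,0]], jaw=[0.2,0.2,0.2,0.2,0.2])

```text
time_s: 4.92
eef_pos: [0.5769, 0.1935, 0.008]
eef_rot: [0.0, 0.765, 0.644, 0.0]
wrist_force: [-0.6, -0.4, -0.5]
opening: 0.438
grasp_force: 60.7
```

Emit:
arm_command(dp=[[0,0,0]], turn=[[0,0,0]], jaw=[0.2])

```text
time_s: 5.05
eef_pos: [0.5771, 0.1936, 0.0084]
eef_rot: [0.0, 0.765, 0.644, 0.0]
wrist_force: [0.4, -0.6, -0.9]
opening: 0.435
grasp_force: 60.7
```

Emit:
arm_command(dp=[[0,0,0.006],[0,0,0.006],[0,0,0.006],[0,0,0.006],[0,0,0.006]], turn=[[0,0,0],[0,0,0],[0,0,0],[0,0,0],[0,0,0]], jaw=[0.2,0.2,0.66,0.66,0.66])

```text
time_s: 5.68
eef_pos: [0.5765, 0.1936, 0.0062]
eef_rot: [-0.0, 0.765, 0.644, -0.0]
wrist_force: [-0.5, 0.0, -0.1]
opening: 0.657
grasp_force: 0.0
```

```bash
python3 - <<'E'
import json
s=json.load(open("cmd.json")); s[2]=0.006; json.dump(s,open("cmd.json","w"))
E
python3 plan.py 0.577,0.1935,0.1,-0.17 0.389,-0.206,0.1,-0.17 0.389,-0.206,0.003,-0.17 0.389,-0.206,0.1,-0.17 0.587,0.2525,0.1,-0.17 0.587,0.2525,0.007,-0.17 0.587,0.2525,0.1,-0.17
```

```text
dp [0.0, 0.0, -0.376] turn_z -0.0 rows>= 2
dp [-0.852, -0.234, 0.0] turn_z -0.0 rows>= 4
dp [-0.852, -0.233, 0.0] turn_z -0.0 rows>= 4
dp [0.0, 0.0, 0.388] turn_z -0.0 rows>= 2
dp [0.0, 0.0, -0.388] turn_z -0.0 rows>= 2
dp [0.972, 0.233, 0.0] turn_z -0.0 rows>= 4
dp [0.971, 0.233, 0.0] turn_z -0.0 rows>= 4
dp [0.0, 0.0, 0.372] turn_z -0.0 rows>= 2
dp [0.0, 0.0, -0.372] turn_z -0.0 rows>= 2
[ 0.587   0.2525  0.1    -0.1721]
```

Emit:
arm_command(dp=[[0,0,-0.15],[0,0,-0.376],[0,0,-0.376],[0,0,-0.376]], turn=[[0,0,0],[0,0,0],[0,0,0],[0,0,0]], jaw=[0.66,0.66,0.75,0.75])

```text
time_s: 6.18
eef_pos: [0.5765, 0.1936, 0.1002]
eef_rot: [0.0, 0.765, 0.644, 0.0]
wrist_force: [0.1, 0.2, -0.5]
opening: 0.746
grasp_force: 0.0
```

Emit:
arm_command(dp=[[-0.852,-0.234,0],[-0.852,-0.234,0],[-0.852,-0.234,0],[-0.852,-0.234,0],[-0.852,-0.234,0]], turn=[[0,0,0],[0,0,0],[0,0,0],[0,0,0],[0,0,0]], jaw=[0.75,0.75,0.75,0.75,0.75])

```text
time_s: 6.8
eef_pos: [0.4806, -0.0077, 0.0987]
eef_rot: [-0.001, 0.766, 0.642, -0.001]
wrist_force: [-0.3, 0.9, 0.1]
opening: 0.753
grasp_force: 0.0
```

Emit:
arm_command(dp=[[-0.852,-0.233,0],[-0.852,-0.233,0],[-0.852,-0.233,0],[-0.852,-0.233,0],[-0.852,-0.233,0]], turn=[[0,0,0],[0,0,0],[0,0,0],[0,0,0],[0,0,0]], jaw=[0.75,0.75,0.75,0.75,0.75])

```text
time_s: 7.42
eef_pos: [0.3883, -0.2071, 0.0996]
eef_rot: [-0.001, 0.766, 0.642, 0.0]
wrist_force: [0.7, -0.6, -1.2]
opening: 0.748
grasp_force: 0.0
```

```bash
python3 - <<'E'
from h import *
import pickle
o=get_obs(); print(o["eef_pos"],o["opening"],o["time_s"])
a=camera("wrist"); pickle.dump(o,open("w3.pkl","wb")); cv2.imwrite("pics/w3.png",a)
t=camera("top")
b=cv2.convertScaleAbs(cv2.resize(t[100:220,110:260],(480,384),interpolation=cv2.INTER_CUBIC),alpha=1.5)
cv2.imwrite("pics/w3b.png",cv2.resize(cv2.hconcat([a,b[:,:288+0]]),(800,384)))
E
```

```text
[ 0.38826128 -0.20705452  0.09960505] 0.7476850046488552 7.425
```

View pics/w3b.png

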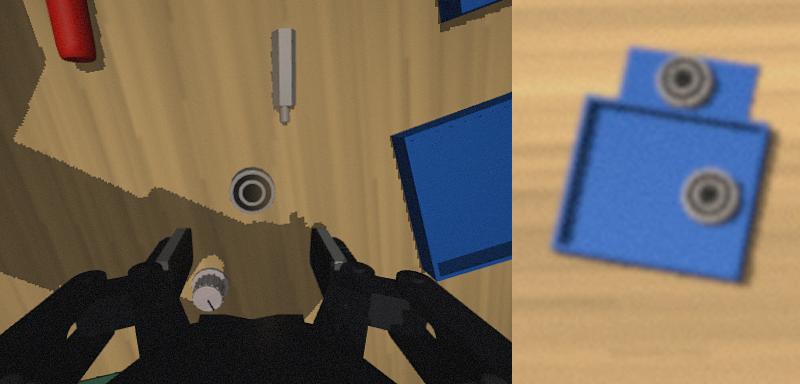

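Bearing 1 lies flat in its tray. The second bearing is at (252,190) in the wrist view, pillar 2 at (283,30)–(284,122), and the knob top at (208,298).

```bash
python3 - <<'E'
from h import *
import pickle
np.set_printoptions(precision=4,suppress=True)
o=pickle.load(open("w3.pkl","rb"))
print("b2",onz("wrist",(252,191),.016,o)); print("p2tip",onz("wrist",(284.5,122),.008,o),"end",onz("wrist",(285,30),.012,o)); print("knob",onz("wrist",(209,298),.024,o))
E
```

```text
b2 [ 0.3894 -0.2026  0.016 ]
p2tip [ 0.4258 -0.151   0.008 ] end [ 0.4352 -0.0849  0.012 ]
knob [ 0.3326 -0.2948  0.024 ]
```

Emit:
arm_command(dp=[[0,0,0.15],[0,0,0.28],[0,0,0.36],[0,0,0.388],[0,0,0.388]], turn=[[0,0,0],[0,0,0],[0,0,0],[0,0,0],[0,0,0]], jaw=[0.75,0.75,0.75,0.75,0.75])

```text
time_s: 8.15
eef_pos: [0.389, -0.2051, 0.0031]
eef_rot: [-0.001, 0.765, 0.644, 0.0]
wrist_force: [0.9, -0.1, -0.3]
opening: 0.749
grasp_force: 0.0
```

Emit:
arm_command(dp=[[0,0,0],[0,0,0],[0,0,0],[0,0,0],[0,0,0]], turn=[[0,0,0],[0,0,0],[0,0,0],[0,0,0],[0,0,0]], jaw=[0.2,0.2,0.2,0.2,0.2])

```text
time_s: 8.78
eef_pos: [0.3895, -0.2065, 0.0046]
eef_rot: [0.001, 0.765, 0.644, 0.0]
wrist_force: [-0.8, 1.7, 7.4]
opening: 0.439
grasp_force: 59.3
```

Emit:
arm_command(dp=[[0,0,-0.1],[0,0,-0.25],[0,0,-0.388],[0,0,-0.388]], turn=[[0,0,0],[0,0,0],[0,0,0],[0,0,0]], jaw=[0.2,0.2,0.2,0.2])

```text
time_s: 9.28
eef_pos: [0.3906, -0.208, 0.1035]
eef_rot: [0.004, 0.765, 0.644, 0.0]
wrist_force: [-0.1, -0.0, -0.7]
opening: 0.438
grasp_force: 60.5
```

Emit:
arm_command(dp=[[0.2,0.05,0],[0.42,0.1,0],[0.65,0.155,0],[0.87,0.21,0],[0.972,0.233,0]], turn=[[0,0,0],[0,0,0],[0,0,0],[0,0,0],[0,0,0]], jaw=[0.2,0.2,0.2,0.2,0.2])

```text
time_s: 9.9
eef_pos: [0.4876, 0.026, 0.0993]
eef_rot: [-0.001, 0.764, 0.645, -0.0]
wrist_force: [-0.6, 0.2, -1.3]
opening: 0.437
grasp_force: 60.6
```

Emit:
arm_command(dp=[[0.22,0.055,0],[0.45,0.11,0],[0.67,0.16,0],[0.87,0.21,0],[0.971,0.233,0]], turn=[[0,0,0],[0,0,0],[0,0,0],[0,0,0],[0,0,0]], jaw=[0.2,0.2,0.2,0.2,0.2])

```text
time_s: 10.52
eef_pos: [0.5864, 0.2549, 0.0987]
eef_rot: [-0.0, 0.765, 0.644, -0.0]
wrist_force: [-0.6, 0.7, -1.6]
opening: 0.434
grasp_force: 60.6
```

Emit:
arm_command(dp=[[0,0,0],[0,0,0.15],[0,0,0.26],[0,0,0.33],[0,0,0.36]], turn=[[0,0,0],[0,0,0],[0,0,0],[0,0,0],[0,0,0]], jaw=[0.2,0.2,0.2,0.2,0.2])

```text
time_s: 11.15
eef_pos: [0.5858, 0.2516, 0.0089]
eef_rot: [-0.0, 0.765, 0.643, -0.001]
wrist_force: [-0.1, -0.3, 0.2]
opening: 0.434
grasp_force: 60.6
```

Emit:
arm_command(dp=[[0,0,0.006],[0,0,0.012],[0,0,0.012]], turn=[[0,0,0],[0,0,0],[0,0,0]], jaw=[0.2,0.2,0.2])

```text
time_s: 11.52
eef_pos: [0.5875, 0.2526, 0.0087]
eef_rot: [0.001, 0.765, 0.644, 0.001]
wrist_force: [-1.8, -0.7, 4.7]
opening: 0.436
grasp_force: 61.1
```

Emit:
arm_command(dp=[[0,0,0],[0,0,0],[0,0,0]], turn=[[0,0,0],[0,0,0],[0,0,0]], jaw=[0.66,0.66,0.66])

```text
time_s: 11.9
eef_pos: [0.5867, 0.2525, 0.0073]
eef_rot: [0.0, 0.765, 0.644, 0.0]
wrist_force: [-0.3, -0.9, -0.4]
opening: 0.659
grasp_force: 0.0
```

Emit:
arm_command(dp=[[0,0,-0.15],[0,0,-0.372],[0,0,-0.372]], turn=[[0,0,0],[0,0,0],[0,0,0]], jaw=[0.66,0.66,0.66])

```text
time_s: 12.28
eef_pos: [0.5906, 0.2535, 0.1061]
eef_rot: [0.002, 0.765, 0.644, 0.005]
wrist_force: [-0.0, 0.4, -0.2]
opening: 0.661
grasp_force: 0.0
```

```bash
python3 plan.py 0.4095,0.2005,0.1,-0.62 0.4095,0.2005,0.004,-0.62 0.4095,0.2005,0.1,-0.62 0.6047,-0.2323,0.1,0.17 0.6047,-0.2323,0.008,0.17  0.6047,-0.2323,0.1,0.17
```

```text
dp [-0.326, -0.664, 0.0] turn_z 0.86 rows>= 3
dp [0.0, 0.0, 0.384] turn_z -0.0 rows>= 2
dp [0.0, 0.0, -0.384] turn_z -0.0 rows>= 2
dp [-0.476, 0.822, 0.0] turn_z -0.76 rows>= 4
dp [-0.757, 0.573, 0.0] turn_z -0.75 rows>= 4
dp [0.0, 0.0, 0.368] turn_z -0.0 rows>= 2
dp [0.0, 0.0, -0.368] turn_z -0.0 rows>= 2
[ 0.6046 -0.2322  0.1     0.1683]
```

Emit:
arm_command(dp=[[-0.326,-0.664,0],[-0.326,-0.664,0],[-0.326,-0.664,0],[-0.326,-0.664,0],[-0.326,-0.664,0]], turn=[[0,0,0.86],[0,0,0.86],[0,0,0.86],[0,0,0.86],[0,0,0.86]], jaw=[0.6,0.6,0.6,0.6,0.6])

```text
time_s: 12.9
eef_pos: [0.4099, 0.2007, 0.1006]
eef_rot: [0.0, 0.89, 0.457, 0.001]
wrist_force: [0.8, 1.0, 0.4]
opening: 0.602
grasp_force: 0.0
```

```bash
python3 - <<'E'
from h import *
import pickle
o=get_obs(); print(o["eef_pos"],o["opening"],o["time_s"])
a=camera("wrist"); pickle.dump(o,open("w4.pkl","wb"))
t=camera("top")
b=cv2.convertScaleAbs(cv2.resize(t[110:206,120:216],(288,288),interpolation=cv2.INTER_CUBIC),alpha=1.5)
c=np.zeros((384,288,3),np.uint8); c[:288]=b
cv2.imwrite("pics/w4b.png",cv2.hconcat([a,c]))
E
```

```text
[0.40989106 0.20074039 0.10056206] 0.6022819340184148 12.9
```

View pics/w4b.png

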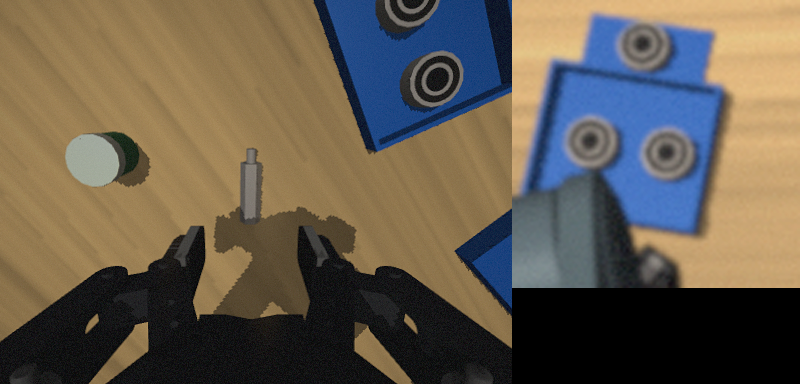

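Both bearings lie flat, side by side. The pillar is centred and aligned, with its tip at (251,150) and its end at (250,220), so I'll grasp it.

Emit:
arm_command(dp=[[0,0,0.15],[0,0,0.28],[0,0,0.36],[0,0,0.384],[0,0,0.384]], turn=[[0,0,0],[0,0,0],[0,0,0],[0,0,0],[0,0,0]], jaw=[0.6,0.6,0.6,0.6,0.6])

```text
time_s: 13.62
eef_pos: [0.4099, 0.2007, 0.0043]
eef_rot: [-0.0, 0.89, 0.457, -0.0]
wrist_force: [-0.2, 0.6, -0.4]
opening: 0.596
grasp_force: 0.0
```

Emit:
arm_command(dp=[[0,0,0],[0,0,0],[0,0,0],[0,0,0],[0,0,0]], turn=[[0,0,0],[0,0,0],[0,0,0],[0,0,0],[0,0,0]], jaw=[0,0,0,0,0])

```text
time_s: 14.25
eef_pos: [0.4101, 0.2008, 0.0054]
eef_rot: [0.0, 0.89, 0.457, 0.001]
wrist_force: [-0.4, -0.5, 5.9]
opening: 0.18
grasp_force: 58.6
```

Emit:
arm_command(dp=[[0,0,-0.1],[0,0,-0.25],[0,0,-0.384],[0,0,-0.384]], turn=[[0,0,0],[0,0,0],[0,0,0],[0,0,0]], jaw=[0,0,0,0])

```text
time_s: 14.75
eef_pos: [0.4115, 0.2011, 0.1033]
eef_rot: [0.001, 0.89, 0.457, 0.003]
wrist_force: [0.4, -1.1, -1.4]
opening: 0.177
grasp_force: 59.2
```

Emit:
arm_command(dp=[[-0.1,0.17,0],[-0.2,0.35,0],[-0.32,0.55,0],[-0.42,0.73,0],[-0.476,0.822,0]], turn=[[0,0,-0.16],[0,0,-0.32],[0,0,-0.5],[0,0,-0.66],[0,0,-0.76]], jaw=[0,0,0,0,0])

```text
time_s: 15.38
eef_pos: [0.507, -0.0183, 0.0993]
eef_rot: [-0.0, 0.782, 0.623, -0.0]
wrist_force: [0.5, 0.9, -2.1]
opening: 0.182
grasp_force: 59.2
```

Emit:
arm_command(dp=[[-0.17,0.13,0],[-0.34,0.26,0],[-0.52,0.39,0],[-0.68,0.51,0],[-0.757,0.573,0]], turn=[[0,0,-0.17],[0,0,-0.34],[0,0,-0.51],[0,0,-0.67],[0,0,-0.75]], jaw=[0,0,0,0,0])

```text
time_s: 16.0
eef_pos: [0.6042, -0.2348, 0.0987]
eef_rot: [-0.0, 0.645, 0.764, -0.0]
wrist_force: [-0.9, 0.2, -0.7]
opening: 0.175
grasp_force: 59.2
```

Emit:
arm_command(dp=[[0,0,0],[0,0,0]], turn=[[0,0,0],[0,0,0]], jaw=[0,0])

```text
time_s: 16.25
eef_pos: [0.6032, -0.231, 0.0989]
eef_rot: [-0.001, 0.645, 0.764, -0.0]
wrist_force: [-0.1, -0.2, -0.4]
opening: 0.177
grasp_force: 59.2
```

```bash
python3 - <<'E'
from h import *
o=get_obs(); print(o["eef_pos"],o["opening"],o["time_s"])
a=camera("wrist")
t=camera("scene")
b=cv2.convertScaleAbs(cv2.resize(t[190:310,120:240],(288,288),interpolation=cv2.INTER_CUBIC),alpha=1.5)
c=np.zeros((384,288,3),np.uint8); c[:288]=b
cv2.imwrite("pics/w5b.png",cv2.hconcat([a,c]))
E
```

```text
[ 0.60319628 -0.23101116  0.09891408] 0.17660730982640152 16.25
```

View pics/w5b.png

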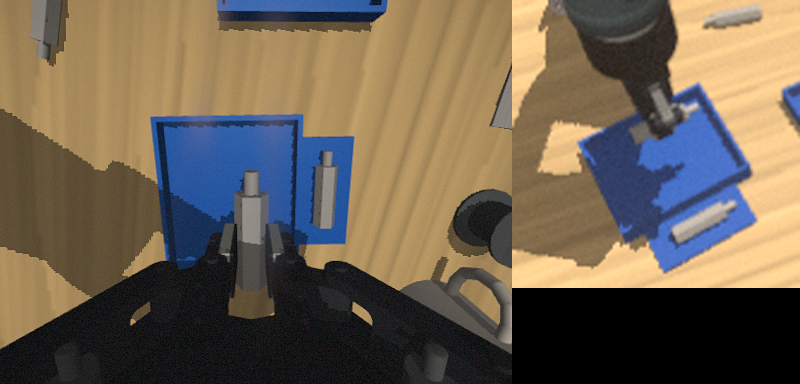

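```bash
python3 - <<'E'
from h import *
o=get_obs()
P=[onz("wrist",u,.022,o)[:2] for u in [(152,118),(302,115),(166,255)]]
y=rot(o)[:2,1]; c=o["eef_pos"][:2]
print([np.round(p,4) for p in P],"local y_tool rel TCP",[round(float((p-c)@y),4) for p in P])
E
```

```text
[array([ 0.5166, -0.1793]), array([ 0.6308, -0.1576]), array([ 0.5374, -0.2956])] local y_tool rel TCP [-0.0771, 0.0392, -0.0761]
```

Emit:
arm_command(dp=[[0,0,0.15],[0,0,0.26],[0,0,0.33],[0,0,0.36],[0,0,0.368]], turn=[[0,0,0],[0,0,0],[0,0,0],[0,0,0],[0,0,0]], jaw=[0,0,0,0,0])

```text
time_s: 16.98
eef_pos: [0.6046, -0.2319, 0.0095]
eef_rot: [-0.0, 0.645, 0.764, 0.0]
wrist_force: [-5.5, 3.9, 12.1]
opening: 0.176
grasp_force: 60.6
```

Emit:
arm_command(dp=[[0,0,0.003],[0,0,0.003]], turn=[[0,0,0],[0,0,0]], jaw=[0,0])

```text
time_s: 17.23
eef_pos: [0.6052, -0.2322, 0.0095]
eef_rot: [0.001, 0.645, 0.764, 0.0]
wrist_force: [-2.0, 2.0, 5.9]
opening: 0.177
grasp_force: 59.8
```

Emit:
arm_command(dp=[[0,0,0],[0,0,0],[0,0,0]], turn=[[0,0,0],[0,0,0],[0,0,0]], jaw=[0.28,0.28,0.28])

```text
time_s: 17.6
eef_pos: [0.6044, -0.2324, 0.0076]
eef_rot: [0.0, 0.645, 0.764, 0.0]
wrist_force: [0.2, 1.1, 0.5]
opening: 0.282
grasp_force: 0.0
```

Emit:
arm_command(dp=[[0,0,-0.08],[0,0,-0.2],[0,0,-0.371],[0,0,-0.371]], turn=[[0,0,0],[0,0,0],[0,0,0],[0,0,0]], jaw=[0.28,0.28,0.28,0.28])

```text
time_s: 18.1
eef_pos: [0.6075, -0.2341, 0.1065]
eef_rot: [0.005, 0.645, 0.764, 0.001]
wrist_force: [-0.1, -0.7, 0.8]
opening: 0.277
grasp_force: 0.0
```

```bash
python3 plan.py 0.4305,-0.1127,0.1,-0.12 0.4305,-0.1127,0.004,-0.12 0.4305,-0.1127,0.1,-0.12 0.565,-0.238,0.1,0.17 0.565,-0.238,0.008,0.17  0.565,-0.238,0.1,0.17
```

```text
dp [0.588, -0.607, 0.0] turn_z 0.55 rows>= 4
dp [0.0, 0.0, 0.384] turn_z 0.0 rows>= 2
dp [0.0, 0.0, -0.384] turn_z 0.0 rows>= 2
dp [-0.433, 0.594, 0.0] turn_z -0.55 rows>= 3
dp [0.0, 0.0, 0.368] turn_z -0.0 rows>= 2
dp [0.0, 0.0, -0.368] turn_z -0.0 rows>= 2
[ 0.5649 -0.2379  0.1     0.1683]
```

Emit:
arm_command(dp=[[0.588,-0.607,0],[0.588,-0.607,0],[0.588,-0.607,0],[0.588,-0.607,0],[0.588,-0.607,0]], turn=[[0,0,0.55],[0,0,0.55],[0,0,0.55],[0,0,0.55],[0,0,0.55]], jaw=[0.6,0.6,0.6,0.6,0.6])

```text
time_s: 18.73
eef_pos: [0.4289, -0.1118, 0.1003]
eef_rot: [-0.0, 0.748, 0.664, -0.0]
wrist_force: [0.7, 1.1, 0.9]
opening: 0.601
grasp_force: 0.0
```

Emit:
arm_command(dp=[[0,0,0.15],[0,0,0.28],[0,0,0.36],[0,0,0.384],[0,0,0.384]], turn=[[0,0,0],[0,0,0],[0,0,0],[0,0,0],[0,0,0]], jaw=[0.6,0.6,0.6,0.6,0.6])

```text
time_s: 19.35
eef_pos: [0.4307, -0.1133, 0.0044]
eef_rot: [0.0, 0.748, 0.663, 0.0]
wrist_force: [0.8, -0.8, -0.6]
opening: 0.603
grasp_force: 0.0
```

Emit:
arm_command(dp=[[0,0,0],[0,0,0],[0,0,0],[0,0,0],[0,0,0]], turn=[[0,0,0],[0,0,0],[0,0,0],[0,0,0],[0,0,0]], jaw=[0,0,0,0,0])

```text
time_s: 19.98
eef_pos: [0.4309, -0.1132, 0.0054]
eef_rot: [0.001, 0.748, 0.664, 0.0]
wrist_force: [-1.0, 1.2, 4.8]
opening: 0.177
grasp_force: 58.5
```

Emit:
arm_command(dp=[[0,0,-0.1],[0,0,-0.25],[0,0,-0.384],[0,0,-0.384]], turn=[[0,0,0],[0,0,0],[0,0,0],[0,0,0]], jaw=[0,0,0,0])

```text
time_s: 20.48
eef_pos: [0.4322, -0.1139, 0.1033]
eef_rot: [0.003, 0.748, 0.664, 0.001]
wrist_force: [0.8, -0.8, -1.1]
opening: 0.181
grasp_force: 59.1
```

Emit:
arm_command(dp=[[-0.1,0.14,0],[-0.22,0.3,0],[-0.33,0.45,0],[-0.4,0.56,0],[-0.433,0.594,0]], turn=[[0,0,-0.13],[0,0,-0.28],[0,0,-0.42],[0,0,-0.52],[0,0,-0.55]], jaw=[0,0,0,0,0])

```text
time_s: 21.1
eef_pos: [0.5649, -0.2387, 0.0989]
eef_rot: [-0.001, 0.645, 0.764, -0.0]
wrist_force: [-0.1, 0.1, -0.5]
opening: 0.176
grasp_force: 59.1
```

Emit:
arm_command(dp=[[0,0,0],[0,0,0]], turn=[[0,0,0],[0,0,0]], jaw=[0,0])

```text
time_s: 21.35
eef_pos: [0.5634, -0.2368, 0.0996]
eef_rot: [-0.001, 0.645, 0.764, -0.0]
wrist_force: [-0.8, -0.2, -0.5]
opening: 0.178
grasp_force: 59.1
```

```bash
python3 - <<'E'
from h import *
import pickle
o=get_obs(); print(o["eef_pos"],o["opening"],o["time_s"])
a=camera("wrist"); pickle.dump(o,open("w6.pkl","wb"))
cv2.imwrite("pics/w6.png",a)
E
```

```text
[ 0.56336561 -0.23680432  0.09963171] 0.17798981389930263 21.35
```

View pics/w6.png

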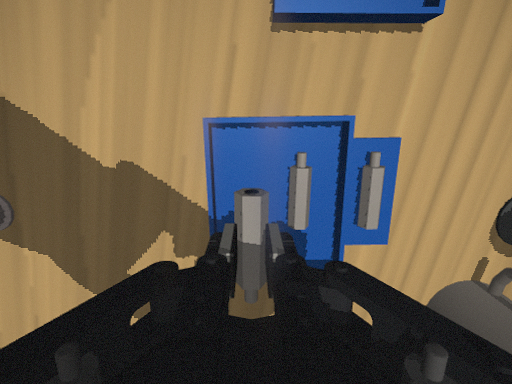

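Pillar 1 lies in the tray at (300,190). Pillar 2 is held to its left at (252,220), clear of it and of the left rim at x=207.

Emit:
arm_command(dp=[[0,0,0.15],[0,0,0.26],[0,0,0.33],[0,0,0.36],[0,0,0.368]], turn=[[0,0,0],[0,0,0],[0,0,0],[0,0,0],[0,0,0]], jaw=[0,0,0,0,0])

```text
time_s: 22.02
eef_pos: [0.5646, -0.2377, 0.0094]
eef_rot: [-0.0, 0.645, 0.764, 0.0]
wrist_force: [-6.5, 4.7, 14.9]
opening: 0.178
grasp_force: 60.8
```

Emit:
arm_command(dp=[[0,0,0.003],[0,0,0.003]], turn=[[0,0,0],[0,0,0]], jaw=[0,0])

```text
time_s: 22.28
eef_pos: [0.5652, -0.2379, 0.0095]
eef_rot: [0.001, 0.645, 0.764, 0.0]
wrist_force: [-1.9, 2.4, 6.7]
opening: 0.183
grasp_force: 59.8
```

```bash
python3 plan.py 0.332,-0.296,0.1,0.14 0.332,-0.296,0.009,0.14 0.332,-0.296,0.1,0.14 0.601,-0.026,0.1,0.14 0.601,-0.026,0.0125,0.14 0.601,-0.026,0.12,0.14
```

```text
dp [-0.073, -0.957, 0.0] turn_z 0.05 rows>= 4
dp [0.0, 0.0, 0.364] turn_z 0.0 rows>= 2
dp [0.0, 0.0, -0.364] turn_z 0.0 rows>= 2
dp [0.458, 0.609, 0.0] turn_z 0.0 rows>= 4
dp [0.459, 0.609, 0.0] turn_z 0.0 rows>= 4
dp [0.0, 0.0, 0.35] turn_z 0.0 rows>= 2
dp [0.0, 0.0, -0.43] turn_z 0.0 rows>= 2
[ 0.601  -0.0259  0.12    0.1421]
```

Emit:
arm_command(dp=[[0,0,0],[0,0,0],[0,0,0]], turn=[[0,0,0],[0,0,0],[0,0,0]], jaw=[0.28,0.28,0.28])

```text
time_s: 22.65
eef_pos: [0.5647, -0.2381, 0.0077]
eef_rot: [0.0, 0.645, 0.764, 0.0]
wrist_force: [0.7, -0.6, 0.7]
opening: 0.281
grasp_force: 0.0
```

Emit:
arm_command(dp=[[0,0,-0.08],[0,0,-0.2],[0,0,-0.371],[0,0,-0.371]], turn=[[0,0,0],[0,0,0],[0,0,0],[0,0,0]], jaw=[0.28,0.28,0.28,0.28])

```text
time_s: 23.15
eef_pos: [0.5676, -0.2399, 0.1061]
eef_rot: [0.005, 0.645, 0.764, 0.001]
wrist_force: [1.4, -1.0, 0.6]
opening: 0.278
grasp_force: 0.0
```

Emit:
arm_command(dp=[[-0.073,-0.957,0],[-0.073,-0.957,0],[-0.073,-0.957,0],[-0.073,-0.957,0],[-0.073,-0.957,0]], turn=[[0,0,0.05],[0,0,0.05],[0,0,0.05],[0,0,0.05],[0,0,0.05]], jaw=[0.7,0.7,0.7,0.7,0.7])

```text
time_s: 23.78
eef_pos: [0.329, -0.2963, 0.1002]
eef_rot: [-0.001, 0.657, 0.754, -0.0]
wrist_force: [0.6, 0.3, 0.6]
opening: 0.699
grasp_force: 0.0
```

Emit:
arm_command(dp=[[0,0,0.12],[0,0,0.25],[0,0,0.34],[0,0,0.364],[0,0,0.364]], turn=[[0,0,0],[0,0,0],[0,0,0],[0,0,0],[0,0,0]], jaw=[0.7,0.7,0.7,0.7,0.7])

```text
time_s: 24.4
eef_pos: [0.3322, -0.2959, 0.0094]
eef_rot: [-0.0, 0.655, 0.756, 0.0]
wrist_force: [-0.3, 0.3, 0.4]
opening: 0.7
grasp_force: 0.0
```

Emit:
arm_command(dp=[[0,0,0],[0,0,0],[0,0,0],[0,0,0],[0,0,0]], turn=[[0,0,0],[0,0,0],[0,0,0],[0,0,0],[0,0,0]], jaw=[0.15,0.15,0.15,0.15,0.15])

```text
time_s: 25.02
eef_pos: [0.3323, -0.2967, 0.0105]
eef_rot: [0.001, 0.655, 0.756, -0.0]
wrist_force: [0.4, 1.2, 7.9]
opening: 0.298
grasp_force: 58.5
```

Emit:
arm_command(dp=[[0,0,-0.1],[0,0,-0.25],[0,0,-0.364],[0,0,-0.364]], turn=[[0,0,0],[0,0,0],[0,0,0],[0,0,0]], jaw=[0.15,0.15,0.15,0.15])

```text
time_s: 25.52
eef_pos: [0.333, -0.2979, 0.103]
eef_rot: [0.003, 0.655, 0.756, -0.001]
wrist_force: [0.2, 0.5, -0.7]
opening: 0.298
grasp_force: 59.0
```

Emit:
arm_command(dp=[[0.1,0.13,0],[0.2,0.27,0],[0.32,0.42,0],[0.42,0.56,0],[0.458,0.609,0]], turn=[[0,0,0],[0,0,0],[0,0,0],[0,0,0],[0,0,0]], jaw=[0.15,0.15,0.15,0.15,0.15])

```text
time_s: 26.15
eef_pos: [0.4668, -0.1593, 0.0993]
eef_rot: [-0.001, 0.654, 0.756, -0.0]
wrist_force: [-0.8, -0.2, -0.3]
opening: 0.3
grasp_force: 59.2
```

Emit:
arm_command(dp=[[0.1,0.13,0],[0.2,0.27,0],[0.32,0.42,0],[0.42,0.56,0],[0.459,0.609,0]], turn=[[0,0,0],[0,0,0],[0,0,0],[0,0,0],[0,0,0]], jaw=[0.15,0.15,0.15,0.15,0.15])

```text
time_s: 26.78
eef_pos: [0.6012, -0.025, 0.0994]
eef_rot: [-0.0, 0.655, 0.756, -0.0]
wrist_force: [0.1, 0.7, -0.6]
opening: 0.297
grasp_force: 59.2
```

Emit:
arm_command(dp=[[0,0,0],[0,0,0]], turn=[[0,0,0],[0,0,0]], jaw=[0.15,0.15])

```text
time_s: 27.02
eef_pos: [0.5996, -0.027, 0.0997]
eef_rot: [-0.001, 0.655, 0.755, -0.001]
wrist_force: [-0.0, -0.2, 0.3]
opening: 0.296
grasp_force: 59.2
```

```bash
python3 - <<'E'
from h import *
import pickle
o=get_obs(); print(o["eef_pos"],o["opening"],o["time_s"])
a=camera("wrist")
b=camera("scene")[170:290,200:320]
b=cv2.convertScaleAbs(cv2.resize(b,(288,288),interpolation=cv2.INTER_CUBIC),alpha=1.5)
c=np.zeros((384,288,3),np.uint8); c[:288]=b
cv2.imwrite("pics/w7.png",cv2.hconcat([a,c]))
E
```

```text
[ 0.59957696 -0.02701151  0.09973454] 0.29569146364734084 27.025
```

View pics/w7.png

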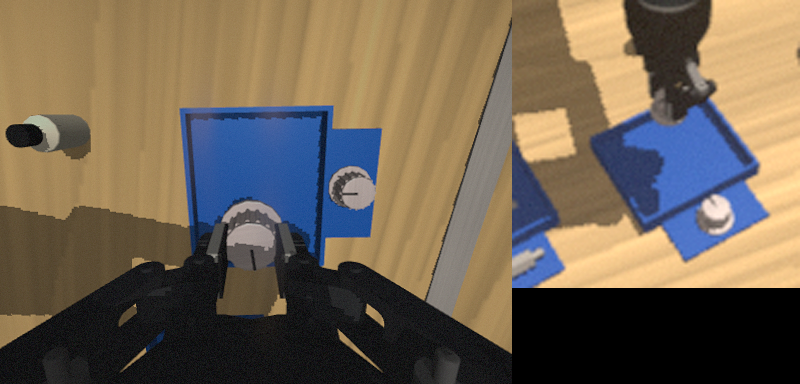

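The knob is held upright at (250,240), with its skirt below the pads, and the tray is centred on x=255 under it. I'll set it down.

Emit:
arm_command(dp=[[0,0,0.13],[0,0,0.24],[0,0,0.31],[0,0,0.34],[0,0,0.344]], turn=[[0,0,0],[0,0,0],[0,0,0],[0,0,0],[0,0,0]], jaw=[0.15,0.15,0.15,0.15,0.15])

```text
time_s: 27.75
eef_pos: [0.6011, -0.0263, 0.0148]
eef_rot: [0.0, 0.655, 0.755, 0.0]
wrist_force: [-0.2, 0.3, -0.5]
opening: 0.295
grasp_force: 59.2
```

Emit:
arm_command(dp=[[0,0,0.006],[0,0,0.006]], turn=[[0,0,0],[0,0,0]], jaw=[0.15,0.15])

```text
time_s: 28.0
eef_pos: [0.6014, -0.0263, 0.0146]
eef_rot: [0.001, 0.655, 0.756, 0.0]
wrist_force: [-3.4, 0.5, 8.4]
opening: 0.296
grasp_force: 60.1
```

Contact is felt, so I'll release and withdraw.

Emit:
arm_command(dp=[[0,0,0],[0,0,0],[0,0,0]], turn=[[0,0,0],[0,0,0],[0,0,0]], jaw=[0.5,0.5,0.5])

```text
time_s: 28.38
eef_pos: [0.6008, -0.026, 0.0128]
eef_rot: [0.0, 0.655, 0.756, 0.0]
wrist_force: [0.5, 0.4, 0.9]
opening: 0.498
grasp_force: 0.0
```

Emit:
arm_command(dp=[[0,0,-0.1],[0,0,-0.25],[0,0,-0.43],[0,0,-0.43]], turn=[[0,0,0],[0,0,0],[0,0,0],[0,0,0]], jaw=[0.5,0.5,0.5,0.5])

```text
time_s: 28.88
eef_pos: [0.6038, -0.0266, 0.1248]
eef_rot: [0.004, 0.655, 0.756, 0.002]
wrist_force: [0.1, -0.5, -0.2]
opening: 0.499
grasp_force: 0.0
```

Emit:
arm_command(dp=[[0,-1,-0.4],[0,-1,-0.4],[0,-1,-0.4],[0,-1,-0.4],[0,-1,-0.4]], turn=[[0,0,0],[0,0,0],[0,0,0],[0,0,0],[0,0,0]], jaw=[0.5,0.5,0.5,0.5,0.5])

```text
time_s: 29.5
eef_pos: [0.3512, -0.0613, 0.2205]
eef_rot: [0.001, 0.655, 0.755, -0.0]
wrist_force: [0.2, -0.2, 0.2]
opening: 0.5
grasp_force: 0.0
```

```bash
python3 - <<'E'
from h import *
o=get_obs(); print(o["eef_pos"],o["time_s"])
a=cv2.resize(camera("scene")[100:310,130:410],(800,600),interpolation=cv2.INTER_CUBIC)
cv2.imwrite("pics/s9.png",cv2.convertScaleAbs(a,alpha=1.5))
E
```

```text
[ 0.35116976 -0.06134151  0.22046127] 29.5
```

View pics/s9.png

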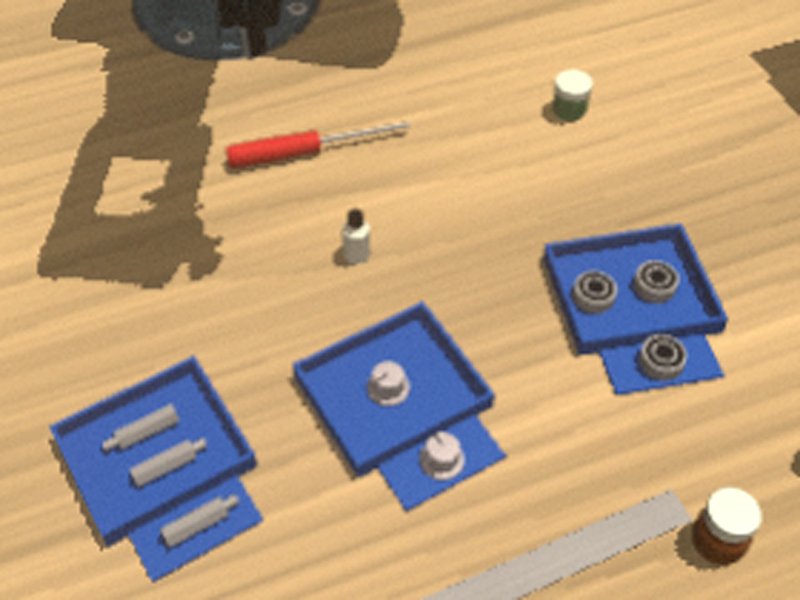

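The final view shows both bearings flat at (595,290) and (657,280). Both pillars are level at (142,428) and (168,462), and the knob is upright at (388,382). The jar and dropper are still standing, so I'll hand in.

```bash
python3 -c "
from bench import *
print(hand_in())"
```

```text
the job is handed in; nothing more can be done
None
```

The job is handed in at about 30 s: the final scene picture shows all five spares flat and side by side in their matching trays, the knob upright, and the jar and dropper standing where they were; `hand_in()` gave no verdict.

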